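# Third gear on the repaired game shifter

## Robot

A 7-joint arm with a two-finger parallel gripper is mounted at the origin on the work surface. World frame = base frame: x ahead of the robot, y to its left, z up, the work surface at z = 0. Lengths are in m, angles in rad, forces in N, time in s.
With the tool pointing down it reaches from about 0.4 to 0.85 m from the base axis. Payload 6.9 kg.
Tool frame: the origin (TCP) lies at the very end of the fingers, on their centre line; the grasp point (between the pads) lies 19 mm behind it; z points along the fingers, y is the line along which they close (so a half turn about z gives the same grasp; the last joint's range is limited). The gripper opens to 85 mm and grips with 20 to 120 N. Pads are 22 mm wide; open, the fingers measure 114 mm over their backs; the gripper's body (76 mm by 85 mm) begins 54 mm behind the grasp point. The pads swing forward as they close: fully open they stand 13 mm farther back than shut.
Start: joints at [1.446, 0.507, -0.238, 1.5, 0.126, 1.149, -0.155], TCP at [0.142, -0.609, 0.207] pointing down, gripper open.
Joint ranges: [-3.08, 3.08], [-0.24, 2.05], [-1.43, 1.35], [0, 2.5], [-1.52, 4.66], [0.17, 1.96], [-2.89, 2.89]. Speed limits (rad/s): [2.39, 2.39, 3.14, 3.14, 3.14, 3.14, 3.14].

## Interface

Orientations are given as a unit quaternion [w, x, y, z].
In Python, from workcell import readout, optics, manip gives the robot as it stands. The module is installed in compiled form; this text tells all that it offers.
- The arm moves only by the tool play_rows, never from a script. Its argument "moves" is a list of rows, each an object of numbers: "dx", "dy", "dz": the shift along the tool's x, y, z in mm; "rx", "ry", "rz": the turn, a rotation vector about the tool's x, y, z in degrees; "fingers": the opening, from 0 (shut) to 1 (fully open). In form: [{"dx": .., "dy": .., "dz": .., "rx": .., "ry": .., "rz": .., "fingers": ..}, ...]. A call has 1 to 10 rows; each row is the pose to reach, as a shift and turn from the pose commanded when the call began, along the tool's axes at that moment; what a row does not reach only later rows make up. A row lasts 1/12 s, in which the tool goes at most 41.7 mm and 7.16 degrees, less where a joint would pass 70% of its speed; a pose out of reach is approached as far as the arm can. A call with a gripper value outside its range is refused whole. The fingers move at their own pace and stop on an object; the grip force is fixed at half the most. Time passes only in rows, so rows that repeat a pose let the fingers close. It gives the time, the measured TCP pose, the force, the opening and the grip force at its end, in the units of the state.
- readout.read_state(): the state, without advancing time (a new reading comes with each control period).
- optics.get_image(name): name is "scene" or "top"; returns a dict with "frame" (480x640x3 uint8, red, green, blue), "range_z" (480x640 float32, m along the optical axis (not along the pixel's ray), 0 where there is no reading), "fx", "fy", "cx", "cy" (pixels), "R" (3x3) and "t" (3): a world point X has camera coordinates R X + t. Camera axes: x right, y down, z forward; pixel columns grow to the right and rows downward; lengths in m; the calibration is good to about 2 mm. A picture is of the moment at which its call begins.
- manip.job_done(): hands the job in; it is judged then, once.
The state is a dict: "clock": time; "qpos": joint angles; "qvel": joint speeds; "tau": joint torques, N m; "tcp_pos": TCP position; "orientation": TCP orientation; "ft_force": force on the tool from outside, world axes, zero at the start; "torque": the same for the moment, N m; "opening": finger opening in m; "gripper_force": force on a finger pad.
Only numpy, scipy, OpenCV 4.12 (cv2) and the standard library are available. Lean on these libraries where they do the work, as an engineer would, in place of code of your own. Each camera call takes 0.05 s, during which the arm holds its last target. There are 200 camera calls.

## Task

Test the repaired driving-game gear shifter with the red knob: move its lever across the neutral slot to the right-hand side as seen from the robot, then push it forward, away from the robot, fully home into the slot end marked with the green dot, and leave it there. Leave the lever of the blue-knobbed shifter where it is.

Things in the scene. Friction and masses are not known exactly. Their poses are not given: they have to be found in the camera images.
- red_shifter: Gear shifter with the red knob, screwed to the bench: steel foot 190 x 130 x 6 mm, black housing 150 (x) x 130 (y) mm. Origin: centre of its underside, on the bench. x is the lever's forward (away from the robot), y its left, z up; turned up to 19 degrees. The lever tilts about a hidden pivot 25 mm above the origin: up to 0.22 rad left or right, 0.24 rad forward or back.
- red_gate (a point): Centre of the top face of its aluminium gate plate, 110 x 110 mm, 135 mm above the bench. Neutral slot 24 mm wide along y through it; two channels 20 mm wide along x, centred 22 mm left and right of it, 34 mm long each way. Two blocks 24 mm wide between the channels stop the rod (10 mm thick). Green dot, 14 mm, on the plate beyond the right channel's forward end.
- red_knob (a point): Centre of the red ball knob, 36 mm across, 180 mm from the pivot (205 mm above the bench when upright, up to 10 mm lower tilted). It travels about 39 mm left or right and 43 mm forward or back of the middle. The lever starts in neutral, left of the middle; it has light friction (about 1.5 N at the knob), no spring, and stays where it is left.
- blue_knob (a point): Centre of the blue ball knob of a second shifter of the same make and size (same green dot), a bystander. Its lever stands anywhere along its own neutral slot. The two shifters stand side by side, either one on the left.
Not all that is in view belongs to the job. Leave any yellow look-alike of the red_shifter alone.

How it is judged:
By the outcome, as a careful person would: the job done as asked, in the order asked, and still so for the second after the job is handed in, with the robot touching nothing.
It also fails if it takes over 32 s, if anything falls off the work surface, if the arm or the gripper's body presses on something with over 40 N, if the wrist force passes 120 N, or if a joint passes its speed limit or range.

## Working session

There is one attempt and no reset: what is moved stays moved. The work goes in short steps, Python scripts to look and compute and a tool call to move; the robot and the scene stay as the last step left them, time stands still between calls to the robot, and variables do not carry over. Pictures are saved under pics/ and viewed, at most 10 in all, crops included, and the job is handed in when it is done.

Besides the shell and the picture viewer there is one more tool, called after ">>>" as name([rows], argument=value, ...), one row to a line, values as JSON. play_rows: Moves the arm, as the interface text tells. Its arguments: {"type":"object","properties":{"moves":{"type":"array"}},"required":["moves"]}

```bash
mkdir -p pics
cat > h.py <<'E'
import numpy as np, cv2
from workcell import readout, optics, manip
def ray(c,u,v):
    d=c['R'].T@np.array([(u-c['cx'])/c['fx'],(v-c['cy'])/c['fy'],1.]); o=-c['R'].T@c['t']; return o,d
def onz(c,u,v,z):
    o,d=ray(c,u,v); return o+d*(z-o[2])/d[2]
def pt(c,u,v):
    o,d=ray(c,u,v); return o+d*c['range_z'][int(v),int(u)]
def proj(c,X):
    p=c['R']@np.array(X)+c['t']; return p[0]/p[2]*c['fx']+c['cx'],p[1]/p[2]*c['fy']+c['cy']
def blobs(c,lo,hi,amin=20):
    h=cv2.cvtColor(c['frame'],cv2.COLOR_RGB2HSV); m=cv2.inRange(h,lo,hi)
    n,l,s,ce=cv2.connectedComponentsWithStats(m); return [(ce[i].round(1),s[i].tolist()) for i in range(1,n) if s[i][4]>=amin]
def save(c,n,crop=None,k=1):
    f=c['frame'][...,::-1]
    if crop: f=f[crop[1]:crop[3],crop[0]:crop[2]]
    cv2.imwrite('pics/'+n,cv2.resize(f,None,fx=k,fy=k,interpolation=cv2.INTER_CUBIC))
E
python3 - <<'E'
from h import *
s=readout.read_state(); print(s['clock'],s['tcp_pos'],s['orientation'],s['opening'])
for n in('top','scene'):
    c=optics.get_image(n); save(c,n+'0.png'); print(n,(-c['R'].T@c['t']).round(3))
    for nm,lo,hi in(('red',(0,130,60),(8,255,255)),('red2',(172,130,60),(180,255,255)),('blue',(100,130,50),(130,255,255)),('green',(45,90,50),(85,255,255)),('yel',(20,130,80),(35,255,255))):
        for b in blobs(c,lo,hi):
            print(nm,b, pt(c,*b[0]).round(3))
E
```

```text
0.0 [ 0.14216525 -0.60807481  0.20634519] [-8.58703058e-04  9.93405581e-01  1.14649895e-01 -1.29653383e-04] 0.0853897070496579
top [ 0.371 -0.004  1.151]
red (array([313.9,  53.4]), [287, 0, 55, 87, 1080]) [ 0.789 -0.005  0.037]
red (array([330.2,   1.6]), [327, 0, 8, 5, 29]) [ 0.889 -0.035  0.04 ]
red (array([597.8,  53.5]), [590, 46, 17, 16, 201]) [ 0.755 -0.498  0.134]
red (array([420.8,  64.2]), [418, 62, 7, 6, 30]) [ 0.775 -0.211  0.021]
red (array([183.9, 182.2]), [173, 171, 22, 22, 361]) [0.514 0.198 0.22 ]
red (array([592.2, 321.6]), [586, 314, 13, 16, 180]) [ 0.286 -0.517  0.05 ]
red (array([465.5, 351.5]), [455, 341, 22, 22, 372]) [ 0.253 -0.24   0.224]
red (array([612.5, 428. ]), [596, 377, 44, 103, 2933]) [ 0.097 -0.544  0.062]
blue (array([38. , 29.9]), [32, 24, 13, 13, 118]) [0.836 0.525 0.027]
blue (array([419. , 184.7]), [407, 174, 23, 23, 403]) [ 0.511 -0.17   0.221]
green (array([428., 163.]), [425, 160, 7, 7, 37]) [ 0.561 -0.201  0.138]
green (array([229.1, 170.1]), [226, 167, 7, 7, 39]) [0.548 0.14  0.134]
green (array([465.4, 318. ]), [462, 315, 8, 7, 41]) [ 0.29
[... 1281 characters left out ...]
 65]) [0.689 0.603 0.037]
green (array([411.4, 210.2]), [409, 208, 6, 5, 23]) [0.547 0.145 0.134]
green (array([197.3, 334.7]), [194, 332, 8, 7, 40]) [ 0.297 -0.258  0.133]
green (array([355.9, 362.4]), [353, 359, 7, 8, 44]) [ 0.562 -0.196  0.135]
green (array([ 15.6, 477.3]), [0, 474, 29, 6, 125]) [ 0.111 -0.561  0.024]
yel (array([554. , 181.7]), [521, 142, 67, 79, 4146]) [0.82  0.448 0.032]
yel (array([512.4, 270.6]), [496, 253, 34, 36, 492]) [0.78  0.166 0.022]
yel (array([200.1, 349.9]), [129, 281, 125, 112, 4839]) [ 0.309 -0.275  0.117]
yel (array([188. , 308.7]), [172, 302, 31, 16, 231]) [ 0.248 -0.218  0.119]
yel (array([174.9, 327.5]), [158, 318, 34, 19, 311]) [ 0.248 -0.258  0.12 ]
```

View pics/top0.png

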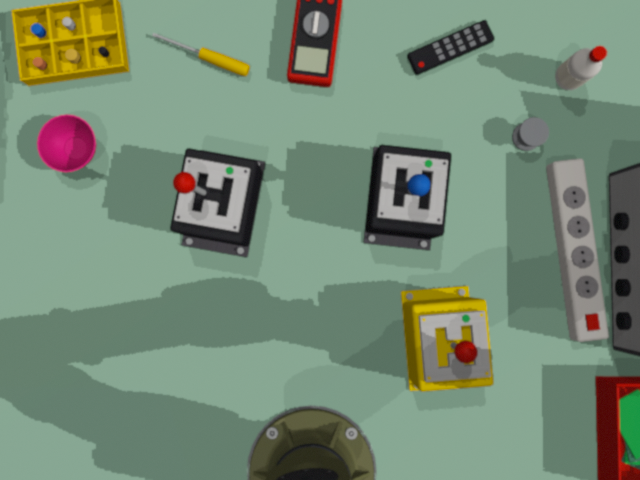

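Run:
```python
from h import *
c=optics.get_image('top'); save(c,'crop1.png',(130,120,290,240),5)
d=optics.get_image('scene')
for a,b,nm in(((183.9,182.2),(410.7,162.),'redknob'),((229.1,170.1),(411.4,210.2),'reddot'),((419,184.7),(336.6,318.5),'blueknob'),((428,163),(355.9,362.4),'bluedot')):
    o1,d1=ray(c,*a);o2,d2=ray(d,*b)
    s=np.linalg.lstsq(np.c_[d1,-d2],o2-o1,rcond=None)[0];p=o1+s[0]*d1;q=o2+s[1]*d2
    print(nm,((p+q)/2).round(4),'gap',np.linalg.norm(p-q).round(4))
# plate outline: points with height ~135mm near red shifter
for nm,(x0,x1) in(('red',(120,320)),('blue',(340,500))):
    v,u=np.mgrid[100:300,x0:x1]; z=c['range_z'][100:300,x0:x1]
    C=np.stack([(u-c['cx'])/c['fx']*z,(v-c['cy'])/c['fy']*z,z],-1)-c['t']; W=C@c['R']
    m=(abs(W[...,2]-.135)<.006)&(z>0)&(W[...,0]>.4)
    m=cv2.morphologyEx(m.astype('uint8'),cv2.MORPH_OPEN,np.ones((3,3)))
    n,l,s,ce=cv2.connectedComponentsWithStats(m);print(s[1:].tolist())
    i=1+s[1:,4].argmax(); P=W[l==i]
    r=cv2.minAreaRect(P[:,:2].astype('float32')*1000);print(nm,r)
```

```text
redknob [0.5165 0.2018 0.2054] gap 0.0015
reddot [0.5475 0.1392 0.141 ] gap 0.0016
blueknob [ 0.5141 -0.1717  0.2102] gap 0.0029
bluedot [ 0.5615 -0.1996  0.1417] gap 0.0022
[[55, 58, 75, 73, 2768]]
red ((506.7908935546875, 169.02645874023438), (110.85911560058594, 110.63031005859375), 79.75609588623047)
[[38, 54, 70, 70, 2955]]
blue ((518.2886962890625, -175.1585693359375), (110.67760467529297, 111.2040023803711), 84.04891204833984)
```

View pics/crop1.png

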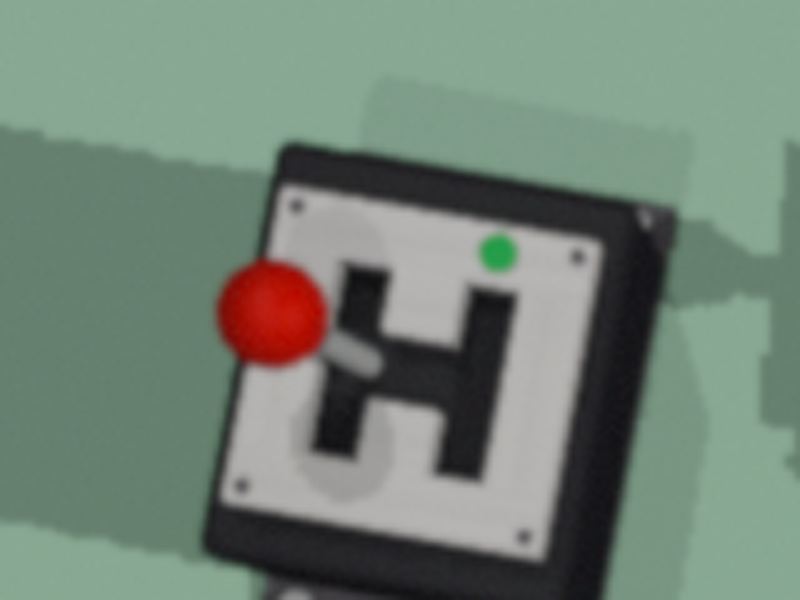

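Black-housed shifter with a red knob: plate at top px (217,197), knob (184,182), green dot (229,170). This is the one meant, since the red-knobbed one at (466,352) has a yellow housing (the look-alike). The shifter at (410,190) has the blue knob. The crop confirms the lever is in neutral, left of the middle. Sizes check: plate 110.8 mm, yaw −10.2°, knob 34 mm left at z 0.205, dot 45 mm forward and 22 mm right.

```bash
cat > plan.py <<'E'
from h import *
from scipy.spatial.transform import Rotation as Ro
yaw=np.radians(-10.24); F=np.array([np.cos(yaw),np.sin(yaw),0]); L=np.array([-F[1],F[0],0]); U=np.array([0,0,1.])
C=np.array([.5068,.1690,0]); PIV=C+.025*U
def knob(a,b): # a fwd mm, b left mm at the knob
    a,b=a/1e3,b/1e3; return PIV+a*F+b*L+np.sqrt(.18**2-a*a-b*b)*U
def Rt(roll): # tool leaning left by roll (rad), x along F
    z=-(np.sin(roll)*L+np.cos(roll)*U); return Ro.from_matrix(np.c_[F,np.cross(z,F),z])
def now():
    s=readout.read_state(); q=s['orientation']; return s,np.array(s['tcp_pos']),Ro.from_quat([q[1],q[2],q[3],q[0]])
def delta(p,R,name=''):
    s,p0,R0=now(); print(name,'d',(R0.inv().apply(np.array(p)-p0)*1e3).round(1),'r',np.degrees((R0.inv()*R).as_rotvec()).round(1))
E
python3 - <<'E'
from plan import *
s,p,R=now(); R1=Rt(.19)
for n,w in(('up',[.142,-.608,.37]),('a',[.45,-.42,.37]),('b',[.58,0,.37])): delta(w,Rt(0),n)
k=knob(3.7,34); u=-R1.as_matrix()[:,2]; print(k)
delta(k+.10*u,R1,'pre'); delta(k-.023*u,R1,'grasp')
E
```

```text
up d [  -0.2   -0.5 -163.4] r [-0.1  0.  23.4]
a d [ 342.6 -113.4 -163.2] r [-0.1  0.  23.4]
b d [ 564.8 -492.7 -162.8] r [-0.1  0.  23.4]
[0.51648531 0.20180068 0.20172099]
pre d [ 556.4 -721.   -92.5] r [-10.8  -2.2  23.3]
grasp d [ 547.2 -699.5   28.3] r [-10.8  -2.2  23.3]
```

>>> play_rows([
  {"dx": 0,"dy": 0,"dz": -40,"rz": 0,"fingers": 1},
  {"dx": 0,"dy": 0,"dz": -80,"rz": 0,"fingers": 1},
  {"dx": 10,"dy": -3,"dz": -120,"rz": 0,"fingers": 1},
  {"dx": 40,"dy": -13,"dz": -150,"rz": 4,"fingers": 1},
  {"dx": 78,"dy": -26,"dz": -163,"rz": 8,"fingers": 1},
  {"dx": 117,"dy": -39,"dz": -163,"rz": 12,"fingers": 1},
  {"dx": 156,"dy": -52,"dz": -163,"rz": 16,"fingers": 1},
  {"dx": 195,"dy": -65,"dz": -163,"rz": 20,"fingers": 1},
  {"dx": 234,"dy": -78,"dz": -163,"rz": 23.4,"fingers": 1},
  {"dx": 273,"dy": -91,"dz": -163,"rz": 23.4,"fingers": 1},
])

```text
schema error: expected keys dx, dy, dz, rx, ry, rz, fingers
```

Run:
```python
from plan import *
s,p,R=now(); R1=Rt(.19); print(p,R.as_matrix()[:,2],s['qpos'],s['ft_force'])
k=knob(3.7,34); u=-R1.as_matrix()[:,2]
delta([.5,-.36,.37],Rt(0),'a');delta([.6,0,.37],Rt(0),'b');delta(k+.14*u,R1,'pre')
```

```text
[ 0.14223477 -0.60825855  0.20664826] [-2.43591667e-04  1.08874489e-03 -9.99999378e-01] [ 1.44651447  0.50803574 -0.2375667   1.5007576   0.12568066  1.14889801
 -0.15479564] [-0.08814903 -0.92854658  0.45283054]
a d [ 404.9 -160.4 -163.2] r [-0.1  0.  23.4]
b d [ 584.3 -488.2 -162.8] r [-0.1  0.  23.4]
pre d [ 559.4 -727.9 -131.7] r [-10.8  -2.2  23.3]
```

All keys are needed in every row.

>>> play_rows([
  {"dx": 0,"dy": 0,"dz": -40,"rx": 0,"ry": 0,"rz": 0,"fingers": 1},
  {"dx": 0,"dy": 0,"dz": -80,"rx": 0,"ry": 0,"rz": 0,"fingers": 1},
  {"dx": 10,"dy": -3,"dz": -120,"rx": 0,"ry": 0,"rz": 0,"fingers": 1},
  {"dx": 40,"dy": -13,"dz": -150,"rx": 0,"ry": 0,"rz": 4,"fingers": 1},
  {"dx": 78,"dy": -26,"dz": -163,"rx": 0,"ry": 0,"rz": 8,"fingers": 1},
  {"dx": 117,"dy": -39,"dz": -163,"rx": 0,"ry": 0,"rz": 12,"fingers": 1},
  {"dx": 156,"dy": -52,"dz": -163,"rx": 0,"ry": 0,"rz": 16,"fingers": 1},
  {"dx": 195,"dy": -65,"dz": -163,"rx": 0,"ry": 0,"rz": 20,"fingers": 1},
  {"dx": 234,"dy": -78,"dz": -163,"rx": 0,"ry": 0,"rz": 23.4,"fingers": 1},
  {"dx": 273,"dy": -91,"dz": -163,"rx": 0,"ry": 0,"rz": 23.4,"fingers": 1},
])

```text
clock: 1.03
tcp_pos: [0.3889, -0.4563, 0.3703]
orientation: [0.0, 0.996, -0.091, -0.0]
ft_force: [1.3, -0.9, 0.9]
opening: 0.0857
gripper_force: 0.0
```

Run:
```python
from plan import *
s,p,R=now(); R1=Rt(.19); print(p,R.as_matrix()[:,2],s['qpos'],s['ft_force'])
k=knob(3.7,34); u=-R1.as_matrix()[:,2]
delta([.5,-.36,.37],Rt(0),'a');delta([.6,0,.37],Rt(0),'b');delta(k+.14*u,R1,'pre')
```

```text
[ 0.3888746  -0.45628678  0.37026418] [-4.71470310e-05 -7.20022910e-05 -9.99999996e-01] [ 0.96112651  0.39109784 -0.2268778   1.24948206  0.08609476  1.51028725
 -1.00763882] [ 1.26685525 -0.89634687  0.86972993]
a d [  91.8 -114.9    0.3] r [ 0.   0.  -0.2]
b d [ 1.248e+02 -4.870e+02  2.000e-01] r [ 0.   0.  -0.2]
pre d [   6.  -696.8   31. ] r [-10.9   0.   -0.2]
```

>>> play_rows([
  {"dx": 24,"dy": -32,"dz": 0,"rx": 0,"ry": 0,"rz": 0,"fingers": 1},
  {"dx": 48,"dy": -64,"dz": 0,"rx": 0,"ry": 0,"rz": 0,"fingers": 1},
  {"dx": 70,"dy": -98,"dz": 0,"rx": 0,"ry": 0,"rz": 0,"fingers": 1},
  {"dx": 88,"dy": -134,"dz": 0,"rx": 0,"ry": 0,"rz": 0,"fingers": 1},
  {"dx": 98,"dy": -174,"dz": 0,"rx": 0,"ry": 0,"rz": 0,"fingers": 1},
  {"dx": 104,"dy": -214,"dz": 0,"rx": 0,"ry": 0,"rz": 0,"fingers": 1},
  {"dx": 110,"dy": -254,"dz": 0,"rx": 0,"ry": 0,"rz": 0,"fingers": 1},
  {"dx": 114,"dy": -294,"dz": 0,"rx": 0,"ry": 0,"rz": 0,"fingers": 1},
  {"dx": 118,"dy": -334,"dz": 0,"rx": 0,"ry": 0,"rz": 0,"fingers": 1},
  {"dx": 120,"dy": -374,"dz": 0,"rx": 0,"ry": 0,"rz": 0,"fingers": 1},
])

```text
clock: 1.87
tcp_pos: [0.5722, -0.1091, 0.37]
orientation: [-0.0, 0.996, -0.089, -0.0]
ft_force: [1.4, -0.8, 1.0]
opening: 0.0855
gripper_force: 0.0
```

>>> play_rows([
  {"dx": -5,"dy": -38,"dz": 0,"rx": 0,"ry": 0,"rz": 0,"fingers": 1},
  {"dx": -12,"dy": -76,"dz": 0,"rx": -2,"ry": 0,"rz": 0,"fingers": 1},
  {"dx": -24,"dy": -114,"dz": 0,"rx": -4,"ry": 0,"rz": 0,"fingers": 1},
  {"dx": -38,"dy": -152,"dz": 4,"rx": -6,"ry": 0,"rz": 0,"fingers": 1},
  {"dx": -54,"dy": -188,"dz": 8,"rx": -8,"ry": 0,"rz": 0,"fingers": 1},
  {"dx": -70,"dy": -224,"dz": 12,"rx": -10,"ry": 0,"rz": 0,"fingers": 1},
  {"dx": -86,"dy": -258,"dz": 18,"rx": -10.9,"ry": 0,"rz": 0,"fingers": 1},
  {"dx": -100,"dy": -292,"dz": 24,"rx": -10.9,"ry": 0,"rz": 0,"fingers": 1},
  {"dx": -114,"dy": -322,"dz": 30,"rx": -10.9,"ry": 0,"rz": 0,"fingers": 1},
  {"dx": -114,"dy": -322,"dz": 30,"rx": -10.9,"ry": 0,"rz": 0,"fingers": 1},
])

```text
clock: 2.7
tcp_pos: [0.5132, 0.2342, 0.3383]
orientation: [0.093, 0.992, -0.083, -0.01]
ft_force: [-0.9, 0.4, -0.0]
opening: 0.085
gripper_force: 0.0
```

Run:
```python
from plan import *
s,p,R=now(); R1=Rt(.19); print(s['clock'],p,s['qpos'],s['ft_force'])
k=knob(3.7,34); u=-R1.as_matrix()[:,2]
delta(k+.05*u,R1,'pre');delta(k-.023*u,R1,'grasp')
d=optics.get_image('scene');c=optics.get_image('top')
save(d,'s1.png',(310,90,510,240),4)
print(blobs(d,(0,130,60),(8,255,255),60)[:3])
print('expected knob px scene',proj(d,k))
```

```text
2.7 [0.51318784 0.23415718 0.33833915] [-0.31169972  0.42951477 -0.42057039  1.3116055   0.28617098  1.58517581
 -2.4659881 ] [-0.89347927  0.42101187 -0.01543133]
pre d [ 9.2  5.2 90. ] r [-0.1  0.2  0.7]
grasp d [  9.4   5.4 163. ] r [-0.1  0.2  0.7]
[(array([410.7, 162. ]), [403, 154, 17, 18, 235]), (array([169.1, 296.5]), [159, 287, 21, 20, 337]), (array([520.3, 357.2]), [468, 309, 106, 83, 1873])]
expected knob px scene (np.float64(410.03423720165745), np.float64(163.35859297732873))
```

View pics/s1.png

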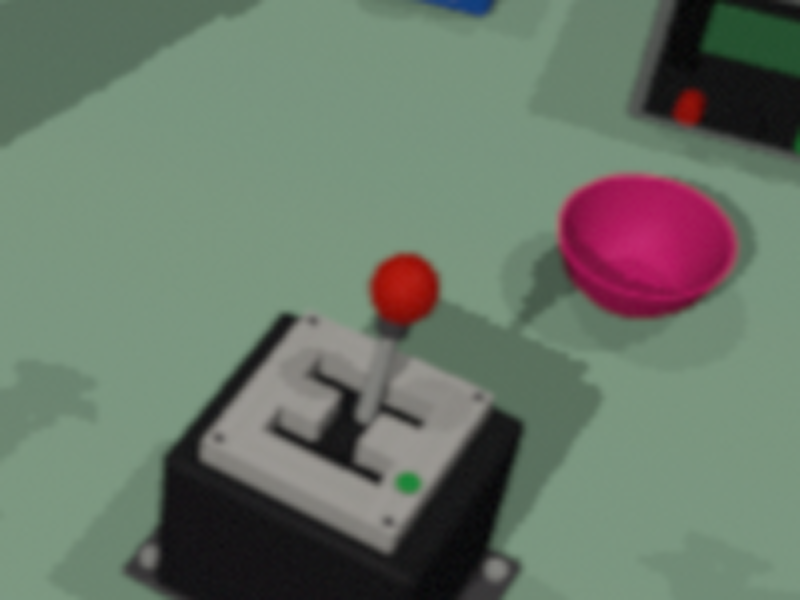

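Lever untouched, knob at scene px (411,162) as expected. The gripper is above the crop. Descending.

>>> play_rows([
  {"dx": 9,"dy": 5,"dz": 30,"rx": 0,"ry": 0,"rz": 0.7,"fingers": 1},
  {"dx": 9,"dy": 5,"dz": 60,"rx": 0,"ry": 0,"rz": 0.7,"fingers": 1},
  {"dx": 9,"dy": 5,"dz": 90,"rx": 0,"ry": 0,"rz": 0.7,"fingers": 1},
  {"dx": 9,"dy": 5,"dz": 110,"rx": 0,"ry": 0,"rz": 0.7,"fingers": 1},
  {"dx": 9,"dy": 5,"dz": 130,"rx": 0,"ry": 0,"rz": 0.7,"fingers": 1},
  {"dx": 9,"dy": 5,"dz": 148,"rx": 0,"ry": 0,"rz": 0.7,"fingers": 1},
  {"dx": 9,"dy": 5,"dz": 163,"rx": 0,"ry": 0,"rz": 0.7,"fingers": 1},
  {"dx": 9,"dy": 5,"dz": 163,"rx": 0,"ry": 0,"rz": 0.7,"fingers": 1},
  {"dx": 9,"dy": 5,"dz": 163,"rx": 0,"ry": 0,"rz": 0.7,"fingers": 1},
])

```text
clock: 3.55
tcp_pos: [0.5199, 0.1875, 0.1811]
orientation: [0.095, 0.991, -0.096, -0.008]
ft_force: [-0.3, 0.4, 1.2]
opening: 0.0851
gripper_force: 0.0
```

Run:
```python
from plan import *
s,p,R=now(); R1=Rt(.19); print(s['clock'],p,s['qpos'],s['ft_force'])
k=knob(3.7,34); u=-R1.as_matrix()[:,2]
delta(k-.023*u,R1,'grasp')
d=optics.get_image('scene')
save(d,'s2.png',(310,60,510,210),4)
```

```text
3.55 [0.51992583 0.18745301 0.18114266] [-0.24697528  0.49824144 -0.3874289   1.63703671  0.34044676  1.19892777
 -2.51803131] [-0.2697102   0.37715125  1.16778952]
grasp d [-6.1 -9.3  0.2] r [ 0.1  0.  -0.8]
```

View pics/s2.png

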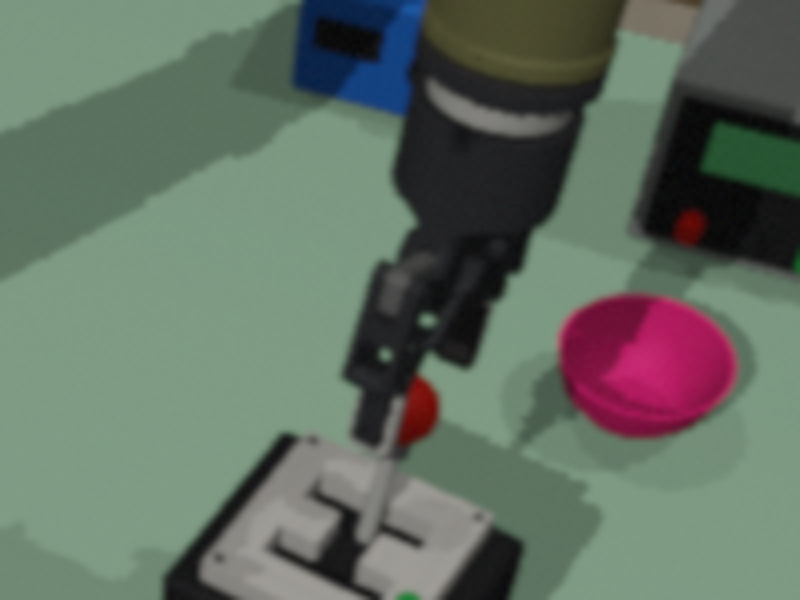

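The fingers straddle the knob, 6 mm and 9 mm off because the arm had not settled when I measured. I'll correct that, then close.

>>> play_rows([
  {"dx": -3,"dy": -5,"dz": 0,"rx": 0,"ry": 0,"rz": -0.8,"fingers": 1},
  {"dx": -6,"dy": -9,"dz": 0,"rx": 0,"ry": 0,"rz": -0.8,"fingers": 1},
  {"dx": -6,"dy": -9,"dz": 0,"rx": 0,"ry": 0,"rz": -0.8,"fingers": 0.8},
  {"dx": -6,"dy": -9,"dz": 0,"rx": 0,"ry": 0,"rz": -0.8,"fingers": 0.6},
  {"dx": -6,"dy": -9,"dz": 0,"rx": 0,"ry": 0,"rz": -0.8,"fingers": 0.54},
  {"dx": -6,"dy": -9,"dz": 0,"rx": 0,"ry": 0,"rz": -0.8,"fingers": 0.54},
  {"dx": -6,"dy": -9,"dz": 0,"rx": 0,"ry": 0,"rz": -0.8,"fingers": 0.54},
])

```text
clock: 4.18
tcp_pos: [0.5154, 0.199, 0.1794]
orientation: [0.095, 0.992, -0.088, -0.008]
ft_force: [-1.0, 0.9, 1.0]
opening: 0.0462
gripper_force: 0.0
```

Run:
```python
from plan import *
s,p,R=now(); R1=Rt(.19); print(s['clock'],p,s['ft_force'],s['opening'],s['gripper_force'])
k=knob(3.7,34); u=-R1.as_matrix()[:,2]
delta(k-.023*u,R1,'grasp')
d=optics.get_image('scene');c=optics.get_image('top')
save(d,'s3.png',(360,120,460,200),7)
```

```text
4.1833 [0.5153674  0.19899402 0.17943704] [-1.03708831  0.91192627  0.96653407] 0.04621184765997213 0.0
grasp d [0.6 1.3 0.6] r [ 0.  -0.   0.1]
```

View pics/s3.png

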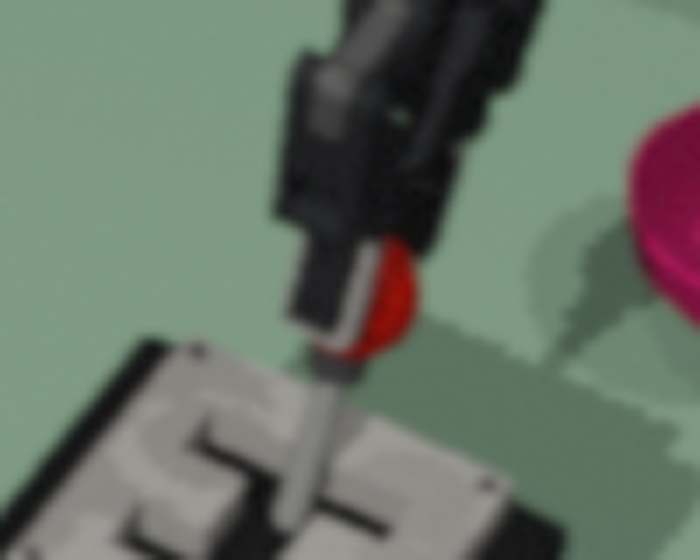

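The ball sits between the pads at opening 46 mm, with no contact force. Closing fully.

>>> play_rows([
  {"dx": 0,"dy": 1,"dz": 0,"rx": 0,"ry": 0,"rz": 0,"fingers": 0.45},
  {"dx": 0,"dy": 1,"dz": 0,"rx": 0,"ry": 0,"rz": 0,"fingers": 0.38},
  {"dx": 0,"dy": 1,"dz": 0,"rx": 0,"ry": 0,"rz": 0,"fingers": 0.3},
  {"dx": 0,"dy": 1,"dz": 0,"rx": 0,"ry": 0,"rz": 0,"fingers": 0.3},
  {"dx": 0,"dy": 1,"dz": 0,"rx": 0,"ry": 0,"rz": 0,"fingers": 0.3},
])

```text
clock: 4.7
tcp_pos: [0.5156, 0.1986, 0.1803]
orientation: [0.094, 0.992, -0.088, -0.008]
ft_force: [-0.5, 1.6, 5.7]
opening: 0.0306
gripper_force: 58.8
```

Run:
```python
from plan import *
s,p,R=now(); print(s['clock'],p,s['ft_force'],s['opening'],s['gripper_force'])
# rigid rolls about pivot: lever from current (3.7,34) to (0,b)
b0=np.arcsin(.034/.18)
for b in(20,0,-20,-36):
    r=np.arcsin(b/180)-b0
    Q=Ro.from_rotvec(-F*r) # leaning left positive = rotation about -F
    delta(PIV+Q.apply(p-PIV),Q*R,f'b{b}')
```

```text
4.7 [0.51555419 0.19859913 0.18028951] [-0.53612881  1.59482269  5.67468884] 0.030563089089472147 58.75784397125244
b20 d [-0.  12.4  0.4] r [4.5 0.  0. ]
b0 d [-0.1 29.9  2.7] r [10.9  0.   0. ]
b-20 d [-0.1 47.   6.9] r [17.3  0.   0. ]
b-36 d [-0.1 60.5 11.6] r [22.4  0.   0. ]
```

Run:
```python
from plan import *
s,p,R=now(); M=R.as_matrix()
d=optics.get_image('scene'); f=d['frame'].copy(); X0,Y0=360,120
big=cv2.resize(f[120:200,360:460][...,::-1],None,fx=7,fy=7,interpolation=cv2.INTER_CUBIC)
def dot(P,col):
    u,v=proj(d,P); cv2.circle(big,(int((u-X0+.5)*7),int((v-Y0+.5)*7)),4,col,-1)
dot(p,(255,0,0)); dot(p+M@[0,.0155,0],(0,255,255)); dot(p+M@[0,.0155,-.019],(0,255,0)); dot(knob(3.7,34),(255,255,255))
cv2.imwrite('pics/s4.png',big); b=blobs(d,(0,130,60),(8,255,255),30);print(b[:3])
```

```text
[(array([482. , 116.4]), [479, 113, 7, 8, 45]), (array([413. , 165.3]), [403, 156, 16, 16, 92]), (array([169.1, 296.6]), [159, 287, 21, 21, 339])]
```

View pics/s4.png

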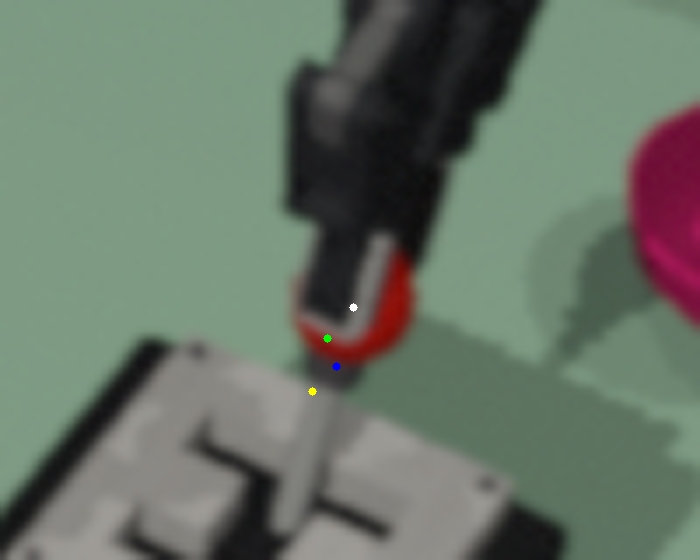

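The fingertips reach only the upper half of the ball (tip at about (330,335), ball centre (353,307) in the crop) because the pads stand back. That is why the opening is 30.6 mm instead of 36. I'll reopen, go 15 mm deeper and regrip.

>>> play_rows([
  {"dx": 0,"dy": 0,"dz": 0,"rx": 0,"ry": 0,"rz": 0,"fingers": 0.6},
  {"dx": 0,"dy": 0,"dz": 0,"rx": 0,"ry": 0,"rz": 0,"fingers": 0.65},
  {"dx": 0,"dy": 0,"dz": 0,"rx": 0,"ry": 0,"rz": 0,"fingers": 0.65},
  {"dx": 0,"dy": 0,"dz": 5,"rx": 0,"ry": 0,"rz": 0,"fingers": 0.65},
  {"dx": 0,"dy": 0,"dz": 10,"rx": 0,"ry": 0,"rz": 0,"fingers": 0.65},
  {"dx": 0,"dy": 0,"dz": 15,"rx": 0,"ry": 0,"rz": 0,"fingers": 0.65},
  {"dx": 0,"dy": 0,"dz": 15,"rx": 0,"ry": 0,"rz": 0,"fingers": 0.55},
  {"dx": 0,"dy": 0,"dz": 15,"rx": 0,"ry": 0,"rz": 0,"fingers": 0.45},
  {"dx": 0,"dy": 0,"dz": 15,"rx": 0,"ry": 0,"rz": 0,"fingers": 0.35},
  {"dx": 0,"dy": 0,"dz": 15,"rx": 0,"ry": 0,"rz": 0,"fingers": 0.35},
])

```text
clock: 5.58
tcp_pos: [0.5146, 0.1955, 0.1649]
orientation: [0.095, 0.992, -0.088, -0.009]
ft_force: [-0.9, -0.4, -0.5]
opening: 0.0332
gripper_force: 59.5
```

>>> play_rows([
  {"dx": 0,"dy": 0,"dz": 0,"rx": 0,"ry": 0,"rz": 0,"fingers": 0.35},
  {"dx": 0,"dy": 0,"dz": 0,"rx": 0,"ry": 0,"rz": 0,"fingers": 0.35},
])

```text
clock: 5.75
tcp_pos: [0.5146, 0.1955, 0.1649]
orientation: [0.094, 0.992, -0.088, -0.008]
ft_force: [-0.4, -0.7, -0.9]
opening: 0.0331
gripper_force: 59.5
```

Run:
```python
from plan import *
s,p,R=now(); print(s['clock'],p,s['ft_force'],s['opening'],s['gripper_force'])
b0=np.arcsin(.034/.18)
for b in(20,0,-20,-36):
    r=np.arcsin(b/180)-b0
    Q=Ro.from_rotvec(-F*r)
    delta(PIV+Q.apply(p-PIV),Q*R,f'b{b}')
```

```text
5.75 [0.51464235 0.1954663  0.16491841] [-0.41699441 -0.68298093 -0.89517389] 0.033058861850989475 59.53565955162048
b20 d [-0.  11.2  0.4] r [4.5 0.  0. ]
b0 d [-0.1 26.9  2.5] r [10.9  0.   0. ]
b-20 d [-0.1 42.3  6.3] r [17.3  0.   0. ]
b-36 d [-0.1 54.4 10.6] r [22.4  0.   0. ]
```

>>> play_rows([
  {"dx": 0,"dy": 5.6,"dz": 0.2,"rx": 2.2,"ry": 0,"rz": 0,"fingers": 0.35},
  {"dx": 0,"dy": 11.2,"dz": 0.4,"rx": 4.5,"ry": 0,"rz": 0,"fingers": 0.35},
  {"dx": 0,"dy": 19,"dz": 1.3,"rx": 7.7,"ry": 0,"rz": 0,"fingers": 0.35},
  {"dx": 0,"dy": 27,"dz": 2.5,"rx": 10.9,"ry": 0,"rz": 0,"fingers": 0.35},
  {"dx": 0,"dy": 34.6,"dz": 4.2,"rx": 14.1,"ry": 0,"rz": 0,"fingers": 0.35},
  {"dx": 0,"dy": 42.3,"dz": 6.3,"rx": 17.3,"ry": 0,"rz": 0,"fingers": 0.35},
  {"dx": 0,"dy": 48,"dz": 8.3,"rx": 19.8,"ry": 0,"rz": 0,"fingers": 0.35},
  {"dx": 0,"dy": 53.5,"dz": 10.3,"rx": 22,"ry": 0,"rz": 0,"fingers": 0.35},
  {"dx": 0,"dy": 53.5,"dz": 10.3,"rx": 22,"ry": 0,"rz": 0,"fingers": 0.35},
  {"dx": 0,"dy": 53.5,"dz": 10.3,"rx": 22,"ry": 0,"rz": 0,"fingers": 0.35},
])

```text
clock: 6.58
tcp_pos: [0.504, 0.1411, 0.1637]
orientation: [-0.096, 0.991, -0.089, 0.007]
ft_force: [1.3, 2.9, -14.2]
opening: 0.0327
gripper_force: 61.9
```

Run:
```python
from plan import *
s,p,R=now(); print(s['clock'],p,s['ft_force'],s['opening'],s['gripper_force'],s['qpos'])
u=-R.as_matrix()[:,2]
# knob estimate: grip relation ; initial knob - tcp along tool
R1=Rt(.19); off=R1.inv().apply(knob(3.7,34)-np.array([.5146,.1955,.1649])); print('off',off)
k=p+R.apply(off); rel=k-PIV; print('knob fwd,left,h',rel@F,rel@L,rel[2],np.linalg.norm(rel))
a0=np.arctan2(rel@F,rel[2])
for a in(10,20,30,37,40,42,44):
    kk=knob(a,rel@L*1e3); delta(p+kk-k,R,f'a{a}')
d=optics.get_image('scene'); save(d,'s5.png',(340,130,460,220),6)
```

```text
6.5833 [0.50402834 0.14112298 0.16367322] [  1.28386334   2.88838182 -14.2377423 ] 0.0326556850021149 61.88406944274902 [ 0.20499199  0.39562158 -0.55027906  1.90296018  0.04194259  0.80955448
 -2.07823666]
off [ 0.00073519  0.0005361  -0.03739266]
knob fwd,left,h 0.003080638555247714 -0.03562852544732283 0.17526528380435233 0.17887649892168275
a10 d [ 6.9 -0.2 -0.9] r [0. 0. 0.]
a20 d [16.9 -0.  -0.1] r [0. 0. 0.]
a30 d [26.9  0.3  1.3] r [0. 0. 0.]
a37 d [33.9  0.5  2.6] r [0. 0. 0.]
a40 d [36.9  0.6  3.2] r [0. 0. 0.]
a42 d [38.9  0.7  3.7] r [0. 0. 0.]
a44 d [40.9  0.8  4.2] r [0. 0. 0.]
```

View pics/s5.png

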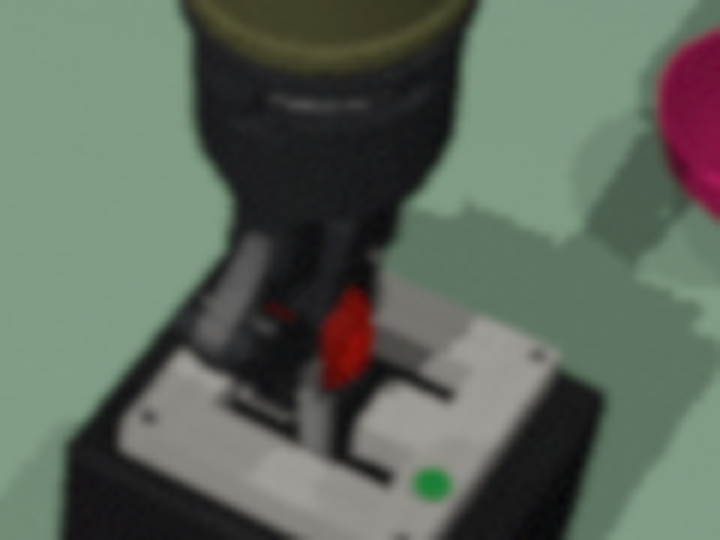

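The rod now stands at the right channel's mouth, at crop (315,420). Pushing forward.

>>> play_rows([
  {"dx": 3,"dy": 0,"dz": 1,"rx": 0,"ry": 0,"rz": 0,"fingers": 0.35},
  {"dx": 7,"dy": 0,"dz": 1,"rx": 0,"ry": 0,"rz": 0,"fingers": 0.35},
  {"dx": 12,"dy": 0,"dz": 1.3,"rx": 0,"ry": 0,"rz": 0,"fingers": 0.35},
  {"dx": 17,"dy": 0,"dz": 1.7,"rx": 0,"ry": 0,"rz": 0,"fingers": 0.35},
  {"dx": 22,"dy": 0,"dz": 2.3,"rx": 0,"ry": 0,"rz": 0,"fingers": 0.35},
  {"dx": 27,"dy": 0.3,"dz": 3.1,"rx": 0,"ry": 0,"rz": 0,"fingers": 0.35},
  {"dx": 31,"dy": 0.4,"dz": 3.8,"rx": 0,"ry": 0,"rz": 0,"fingers": 0.35},
  {"dx": 34,"dy": 0.5,"dz": 4.4,"rx": 0,"ry": 0,"rz": 0,"fingers": 0.35},
  {"dx": 34,"dy": 0.5,"dz": 4.4,"rx": 0,"ry": 0,"rz": 0,"fingers": 0.35},
])

```text
clock: 7.38
tcp_pos: [0.5396, 0.1365, 0.1605]
orientation: [-0.097, 0.991, -0.088, 0.009]
ft_force: [-3.0, 3.5, -5.5]
opening: 0.033
gripper_force: 62.0
```

Run:
```python
from plan import *
s,p,R=now(); print(s['clock'],p,s['ft_force'],s['opening'],s['gripper_force'])
off=np.array([.0007,.0005,-.0374])
k=p+R.apply(off); rel=k-PIV; print('knob fwd,left,h',rel@F,rel@L,rel[2],np.linalg.norm(rel))
```

```text
7.3833 [0.5396028  0.13648673 0.16054006] [-2.97016074  3.54093465 -5.5041811 ] 0.03298750620159318 62.01395630836487
knob fwd,left,h 0.03875546866538798 -0.0338933403162661 0.17213614820275347 0.17967080560666612
```

>>> play_rows([
  {"dx": 1.5,"dy": 0,"dz": 0.3,"rx": 0,"ry": 0,"rz": 0,"fingers": 0.35},
  {"dx": 3,"dy": 0,"dz": 0.8,"rx": 0,"ry": 0,"rz": 0,"fingers": 0.35},
  {"dx": 3,"dy": 0,"dz": 0.8,"rx": 0,"ry": 0,"rz": 0,"fingers": 0.35},
])

```text
clock: 7.63
tcp_pos: [0.5421, 0.136, 0.1599]
orientation: [-0.097, 0.991, -0.088, 0.009]
ft_force: [-2.3, 3.7, -3.6]
opening: 0.0331
gripper_force: 62.2
```

>>> play_rows([
  {"dx": 1,"dy": 0,"dz": 0.2,"rx": 0,"ry": 0,"rz": 0,"fingers": 0.35},
  {"dx": 2,"dy": 0,"dz": 0.5,"rx": 0,"ry": 0,"rz": 0,"fingers": 0.35},
  {"dx": 2,"dy": 0,"dz": 0.5,"rx": 0,"ry": 0,"rz": 0,"fingers": 0.35},
])

```text
clock: 7.88
tcp_pos: [0.544, 0.1356, 0.1594]
orientation: [-0.097, 0.991, -0.088, 0.009]
ft_force: [-3.3, 3.7, -2.0]
opening: 0.033
gripper_force: 62.3
```

>>> play_rows([
  {"dx": 1,"dy": 0,"dz": 0.2,"rx": 0,"ry": 0,"rz": 0,"fingers": 0.35},
  {"dx": 2,"dy": 0,"dz": 0.5,"rx": 0,"ry": 0,"rz": 0,"fingers": 0.35},
  {"dx": 2,"dy": 0,"dz": 0.5,"rx": 0,"ry": 0,"rz": 0,"fingers": 0.35},
])

```text
clock: 8.13
tcp_pos: [0.546, 0.1353, 0.1589]
orientation: [-0.097, 0.991, -0.088, 0.009]
ft_force: [-2.9, 3.2, 0.7]
opening: 0.0334
gripper_force: 62.5
```

>>> play_rows([
  {"dx": 1,"dy": 0,"dz": 0.2,"rx": 0,"ry": 0,"rz": 0,"fingers": 0.35},
  {"dx": 1.5,"dy": 0,"dz": 0.4,"rx": 0,"ry": 0,"rz": 0,"fingers": 0.35},
  {"dx": 1.5,"dy": 0,"dz": 0.4,"rx": 0,"ry": 0,"rz": 0,"fingers": 0.35},
])

```text
clock: 8.38
tcp_pos: [0.5475, 0.1346, 0.1585]
orientation: [-0.096, 0.991, -0.088, 0.009]
ft_force: [-3.1, 0.9, 3.7]
opening: 0.0333
gripper_force: 62.6
```

Run:
```python
from plan import *
s,p,R=now()
off=np.array([.0007,.0005,-.0374])
k=p+R.apply(off); rel=k-PIV; print('knob fwd,left,h',rel@F,rel@L,rel[2],np.linalg.norm(rel))
d=optics.get_image('scene'); save(d,'s6.png',(340,130,460,220),6)
```

```text
knob fwd,left,h 0.04683306641656061 -0.03430494277335989 0.17012867705166804 0.17976076313815603
```

View pics/s6.png

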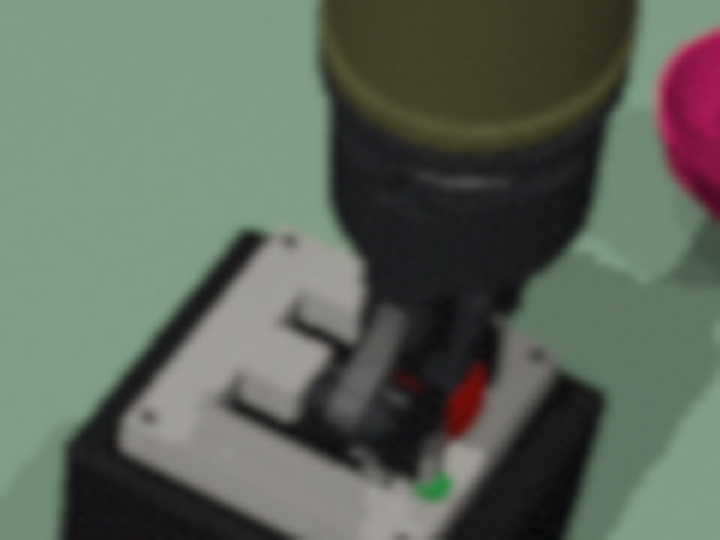

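The rod is at or nearly at the channel end beside the green dot. I'll push on gently to feel the stop.

>>> play_rows([
  {"dx": 1,"dy": 0,"dz": 0.2,"rx": 0,"ry": 0,"rz": 0,"fingers": 0.35},
  {"dx": 2,"dy": 0,"dz": 0.4,"rx": 0,"ry": 0,"rz": 0,"fingers": 0.35},
  {"dx": 2,"dy": 0,"dz": 0.4,"rx": 0,"ry": 0,"rz": 0,"fingers": 0.35},
])

```text
clock: 8.68
tcp_pos: [0.5492, 0.1345, 0.1581]
orientation: [-0.096, 0.991, -0.089, 0.008]
ft_force: [-5.5, 0.2, 6.3]
opening: 0.0333
gripper_force: 63.1
```

>>> play_rows([
  {"dx": 1,"dy": 0,"dz": 0.2,"rx": 0,"ry": 0,"rz": 0,"fingers": 0.35},
  {"dx": 2,"dy": 0,"dz": 0.4,"rx": 0,"ry": 0,"rz": 0,"fingers": 0.35},
  {"dx": 2,"dy": 0,"dz": 0.4,"rx": 0,"ry": 0,"rz": 0,"fingers": 0.35},
])

```text
clock: 8.93
tcp_pos: [0.5498, 0.1344, 0.1579]
orientation: [-0.096, 0.991, -0.088, 0.007]
ft_force: [-8.5, -0.2, 10.7]
opening: 0.0329
gripper_force: 63.6
```

The tool moved only 0.6 mm of the 2 mm commanded, and the force is rising, so this is the stop. One more push to confirm.

>>> play_rows([
  {"dx": 1.5,"dy": 0,"dz": 0,"rx": 0,"ry": 0,"rz": 0,"fingers": 0.35},
  {"dx": 3,"dy": 0,"dz": 0,"rx": 0,"ry": 0,"rz": 0,"fingers": 0.35},
  {"dx": 3,"dy": 0,"dz": 0,"rx": 0,"ry": 0,"rz": 0,"fingers": 0.35},
  {"dx": 3,"dy": 0,"dz": 0,"rx": 0,"ry": 0,"rz": 0,"fingers": 0.35},
])

```text
clock: 9.27
tcp_pos: [0.5503, 0.1343, 0.1576]
orientation: [-0.096, 0.992, -0.088, 0.005]
ft_force: [-16.6, -0.8, 16.3]
opening: 0.0328
gripper_force: 64.0
```

>>> play_rows([
  {"dx": 0,"dy": 0,"dz": -1,"rx": 0,"ry": 0,"rz": 0,"fingers": 0.5},
  {"dx": 0,"dy": 0,"dz": -1,"rx": 0,"ry": 0,"rz": 0,"fingers": 0.65},
  {"dx": 0,"dy": 0,"dz": -2,"rx": 0,"ry": 0,"rz": 0,"fingers": 0.8},
  {"dx": 0,"dy": 0,"dz": -2,"rx": 0,"ry": 0,"rz": 0,"fingers": 0.8},
  {"dx": 0,"dy": 0,"dz": -12,"rx": 0,"ry": 0,"rz": 0,"fingers": 0.8},
  {"dx": 0,"dy": 0,"dz": -30,"rx": 0,"ry": 0,"rz": 0,"fingers": 0.8},
  {"dx": 0,"dy": 0,"dz": -55,"rx": 0,"ry": 0,"rz": 0,"fingers": 0.8},
  {"dx": 0,"dy": 0,"dz": -90,"rx": 0,"ry": 0,"rz": 0,"fingers": 0.8},
  {"dx": 0,"dy": 0,"dz": -130,"rx": 0,"ry": 0,"rz": 0,"fingers": 0.8},
  {"dx": 0,"dy": 0,"dz": -150,"rx": 0,"ry": 0,"rz": 0,"fingers": 0.8},
])

```text
clock: 10.1
tcp_pos: [0.5502, 0.105, 0.3098]
orientation: [-0.097, 0.991, -0.088, 0.011]
ft_force: [1.2, 0.2, 0.2]
opening: 0.0683
gripper_force: 0.0
```

Run:
```python
from plan import *
s,p,R=now(); print(s['clock'],p,s['ft_force'],s['opening'])
d=optics.get_image('scene'); save(d,'s7.png',(340,130,460,220),6)
c=optics.get_image('top')
for b in blobs(d,(0,130,60),(8,255,255),60)[:4]:
    u=onz(d,*b[0],.195); r=u-PIV; print(b,u.round(4),'fwd,left',r@F,r@L)
print([b for b in blobs(c,(100,130,50),(130,255,255))])
```

```text
10.1 [0.55023001 0.10503112 0.30981524] [1.21141353 0.197332   0.24337425] 0.06829620394626891
(array([409.5, 194.3]), [400, 186, 20, 18, 262]) [0.5393 0.1306 0.195 ] fwd,left 0.03879219708715032 -0.03202244857854247
(array([169.2, 296.5]), [159, 287, 21, 20, 336]) [ 0.2452 -0.2372  0.195 ] fwd,left -0.18526665162849915 -0.44623434191595
(array([520.4, 357.3]), [468, 309, 106, 83, 1871]) [ 0.7929 -0.1124  0.195 ] fwd,left 0.33159025762407723 -0.22602601605632922
(array([556.2, 371.6]), [552, 368, 9, 8, 60]) [ 0.8459 -0.1136  0.195 ] fwd,left 0.3838941987115575 -0.2178170664529734
[(array([38. , 29.9]), [32, 24, 13, 13, 117]), (array([419. , 184.7]), [407, 173, 23, 24, 402])]
```

View pics/s7.png

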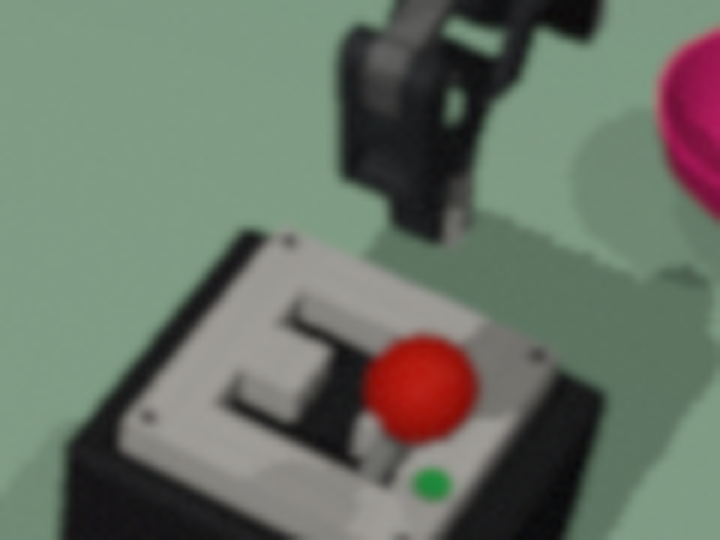

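Run:
```python
from plan import *
d=optics.get_image('scene');c=optics.get_image('top')
for n,cc in(('scene',d),('top',c)):
    print(n,[b for b in blobs(cc,(0,130,60),(8,255,255),60) if abs(b[0][0]-(410 if n=='scene' else 225))<40])
    for a in(37,39,41,43): print(a,np.round(proj(cc,knob(a,-34)),1))
    print('init pred',proj(cc,knob(3.7,34)))
```

```text
scene [(array([409.5, 194.3]), [400, 186, 20, 18, 262])]
37 [408.4 193.6]
39 [409.3 194.2]
41 [410.2 194.8]
43 [411.1 195.4]
init pred (np.float64(410.03423720165745), np.float64(163.35859297732873))
top [(array([229.9, 168.8]), [223, 157, 16, 23, 237])]
37 [230.2 169.9]
39 [230.5 168.8]
41 [230.8 167.6]
43 [231.1 166.5]
init pred (np.float64(184.173467610044), np.float64(182.1258095768589))
```

Both views put the knob at about 39 mm forward, 4 mm short of home, so it slipped back a little on release. I'll nudge it from behind with shut fingers.

Run:
```python
from plan import *
def w(f,l,z): return C+f/1e3*F+l/1e3*L+z*U
for f,z in((-20,.31),(-20,.185),(5,.185)): delta(w(f,-34,z),Rt(0),(f,z))
```

```text
(-20, 0.31) d [-73.  -21.9  -0.6] r [-11.1  -0.1   0.1]
(-20, 0.185) d [-73.1   2.2 122.1] r [-11.1  -0.1   0.1]
(5, 0.185) d [-48.1   2.2 122.1] r [-11.1  -0.1   0.1]
```

>>> play_rows([
  {"dx": -20,"dy": -6,"dz": 0,"rx": -3,"ry": 0,"rz": 0,"fingers": 0.5},
  {"dx": -45,"dy": -14,"dz": 0,"rx": -7,"ry": 0,"rz": 0,"fingers": 0},
  {"dx": -73,"dy": -22,"dz": -1,"rx": -11.1,"ry": 0,"rz": 0,"fingers": 0},
  {"dx": -73,"dy": -22,"dz": -1,"rx": -11.1,"ry": 0,"rz": 0,"fingers": 0},
  {"dx": -73,"dy": -16,"dz": 30,"rx": -11.1,"ry": 0,"rz": 0,"fingers": 0},
  {"dx": -73,"dy": -10,"dz": 60,"rx": -11.1,"ry": 0,"rz": 0,"fingers": 0},
  {"dx": -73,"dy": -4,"dz": 90,"rx": -11.1,"ry": 0,"rz": 0,"fingers": 0},
  {"dx": -73,"dy": 0,"dz": 110,"rx": -11.1,"ry": 0,"rz": 0,"fingers": 0},
  {"dx": -73,"dy": 2,"dz": 122,"rx": -11.1,"ry": 0,"rz": 0,"fingers": 0},
  {"dx": -73,"dy": 2,"dz": 122,"rx": -11.1,"ry": 0,"rz": 0,"fingers": 0},
])

```text
clock: 11.13
tcp_pos: [0.4784, 0.1387, 0.1809]
orientation: [0.001, 0.996, -0.088, -0.004]
ft_force: [-0.0, -1.0, 0.4]
opening: -0.0
gripper_force: 0.0
```

>>> play_rows([
  {"dx": 6,"dy": 0,"dz": 0,"rx": 0,"ry": 0,"rz": 0,"fingers": 0},
  {"dx": 12,"dy": 0,"dz": 0,"rx": 0,"ry": 0,"rz": 0,"fingers": 0},
  {"dx": 18,"dy": 0,"dz": 0,"rx": 0,"ry": 0,"rz": 0,"fingers": 0},
  {"dx": 23,"dy": 0,"dz": 0,"rx": 0,"ry": 0,"rz": 0,"fingers": 0},
  {"dx": 25,"dy": 0,"dz": 0,"rx": 0,"ry": 0,"rz": 0,"fingers": 0},
  {"dx": 25,"dy": 0,"dz": 0,"rx": 0,"ry": 0,"rz": 0,"fingers": 0},
])

```text
clock: 11.63
tcp_pos: [0.5062, 0.135, 0.1848]
orientation: [-0.0, 0.996, -0.089, 0.0]
ft_force: [0.2, 0.5, -0.8]
opening: -0.0003
gripper_force: 0.0
```

Run:
```python
from plan import *
s,p,R=now(); r=p-C; print(s['clock'],r@F,r@L,p[2],s['ft_force'],s['opening'])
d=optics.get_image('scene'); save(d,'s8.png',(340,130,460,220),6)
print([b for b in blobs(d,(0,130,60),(8,255,255),60)][0])
```

```text
11.6333 0.005492470724716307 -0.03359301608462551 0.1848208082602878 [ 0.19577835  0.4939408  -0.75050544] -0.00032408724867981256
(array([409.5, 194.4]), [400, 186, 20, 18, 259])
```

View pics/s8.png

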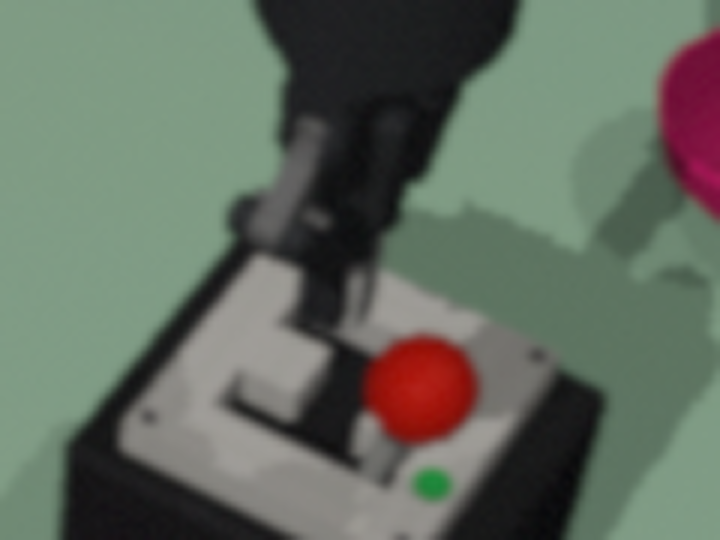

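Shut fingers stand behind the knob, about 20 mm off in the crop, and look a bit high. I'll lower 10 mm, then push forward in steps.

>>> play_rows([
  {"dx": 0,"dy": 0,"dz": 10,"rx": 0,"ry": 0,"rz": 0,"fingers": 0},
  {"dx": 3,"dy": 0,"dz": 10,"rx": 0,"ry": 0,"rz": 0,"fingers": 0},
  {"dx": 6,"dy": 0,"dz": 10,"rx": 0,"ry": 0,"rz": 0,"fingers": 0},
  {"dx": 8,"dy": 0,"dz": 10,"rx": 0,"ry": 0,"rz": 0,"fingers": 0},
  {"dx": 8,"dy": 0,"dz": 10,"rx": 0,"ry": 0,"rz": 0,"fingers": 0},
])

```text
clock: 12.1
tcp_pos: [0.5135, 0.1336, 0.1744]
orientation: [-0.0, 0.996, -0.088, -0.0]
ft_force: [-0.7, 0.1, 0.3]
opening: 0.0
gripper_force: 0.3
```

>>> play_rows([
  {"dx": 2,"dy": 0,"dz": 0,"rx": 0,"ry": 0,"rz": 0,"fingers": 0},
  {"dx": 3,"dy": 0,"dz": 0,"rx": 0,"ry": 0,"rz": 0,"fingers": 0},
  {"dx": 3,"dy": 0,"dz": 0,"rx": 0,"ry": 0,"rz": 0,"fingers": 0},
])

```text
clock: 12.35
tcp_pos: [0.5163, 0.1332, 0.1746]
orientation: [-0.0, 0.996, -0.088, -0.0]
ft_force: [-1.1, 0.6, -0.9]
opening: 0.0002
gripper_force: 0.4
```

Run:
```python
from plan import *
s,p,R=now(); r=p-C; print(s['clock'],r@F,r@L,p[2],s['ft_force'])
d=optics.get_image('scene')
print([b for b in blobs(d,(0,130,60),(8,255,255),60)][0])
```

```text
12.35 0.015681248205468054 -0.03351286096787593 0.17455251342145972 [-1.06675942  0.6476309  -0.88877323]
(array([410.8, 195. ]), [401, 187, 20, 17, 255])
```

The knob is moving forward (now about 42 mm). Continuing.

>>> play_rows([
  {"dx": 1,"dy": 0,"dz": 0,"rx": 0,"ry": 0,"rz": 0,"fingers": 0},
  {"dx": 2,"dy": 0,"dz": 0,"rx": 0,"ry": 0,"rz": 0,"fingers": 0},
  {"dx": 2,"dy": 0,"dz": 0,"rx": 0,"ry": 0,"rz": 0,"fingers": 0},
])

```text
clock: 12.65
tcp_pos: [0.5178, 0.133, 0.1744]
orientation: [0.0, 0.996, -0.088, -0.001]
ft_force: [-2.5, 0.4, -0.7]
opening: -0.0002
gripper_force: 1.3
```

>>> play_rows([
  {"dx": 1,"dy": 0,"dz": 0,"rx": 0,"ry": 0,"rz": 0,"fingers": 0},
  {"dx": 2,"dy": 0,"dz": 0,"rx": 0,"ry": 0,"rz": 0,"fingers": 0},
  {"dx": 2,"dy": 0,"dz": 0,"rx": 0,"ry": 0,"rz": 0,"fingers": 0},
])

```text
clock: 12.9
tcp_pos: [0.5189, 0.1328, 0.1742]
orientation: [0.0, 0.996, -0.088, -0.001]
ft_force: [-5.4, 1.7, 0.8]
opening: 0.0001
gripper_force: 3.0
```

>>> play_rows([
  {"dx": 1,"dy": 0,"dz": 0,"rx": 0,"ry": 0,"rz": 0,"fingers": 0},
  {"dx": 2,"dy": 0,"dz": 0,"rx": 0,"ry": 0,"rz": 0,"fingers": 0},
  {"dx": 2,"dy": 0,"dz": 0,"rx": 0,"ry": 0,"rz": 0,"fingers": 0},
])

```text
clock: 13.15
tcp_pos: [0.5195, 0.1327, 0.1741]
orientation: [0.0, 0.996, -0.088, -0.003]
ft_force: [-9.6, 1.5, 2.2]
opening: -0.0
gripper_force: 5.2
```

Run:
```python
from plan import *
s,p,R=now(); r=p-C; print(s['clock'],r@F,r@L,p[2],s['ft_force'])
d=optics.get_image('scene')
print([b for b in blobs(d,(0,130,60),(8,255,255),60)][0])
```

```text
13.15 0.018933240903829657 -0.03348007100914608 0.17407636701490908 [-9.64304551  1.5000269   2.18704905]
(array([410.9, 195.1]), [401, 187, 20, 17, 256])
```

The knob no longer moves while the force rises to 10 N, so it is fully home. Backing off, then up.

>>> play_rows([
  {"dx": -6,"dy": 0,"dz": 0,"rx": 0,"ry": 0,"rz": 0,"fingers": 0},
  {"dx": -16,"dy": 0,"dz": 0,"rx": 0,"ry": 0,"rz": 0,"fingers": 0},
  {"dx": -30,"dy": 0,"dz": 0,"rx": 0,"ry": 0,"rz": 0,"fingers": 0},
  {"dx": -40,"dy": 0,"dz": -20,"rx": 0,"ry": 0,"rz": 0,"fingers": 0},
  {"dx": -45,"dy": 0,"dz": -50,"rx": 0,"ry": 0,"rz": 0,"fingers": 0},
  {"dx": -50,"dy": 0,"dz": -90,"rx": 0,"ry": 0,"rz": 0,"fingers": 0},
  {"dx": -50,"dy": 0,"dz": -130,"rx": 0,"ry": 0,"rz": 0,"fingers": 0},
  {"dx": -50,"dy": 0,"dz": -150,"rx": 0,"ry": 0,"rz": 0,"fingers": 0},
  {"dx": -50,"dy": 0,"dz": -150,"rx": 0,"ry": 0,"rz": 0,"fingers": 0},
  {"dx": -50,"dy": 0,"dz": -150,"rx": 0,"ry": 0,"rz": 0,"fingers": 0},
])

```text
clock: 14.03
tcp_pos: [0.4737, 0.1411, 0.326]
orientation: [-0.0, 0.996, -0.089, 0.002]
ft_force: [-0.2, 0.6, 0.2]
opening: -0.0001
gripper_force: 0.0
```

Run:
```python
from plan import *
s,p,R=now(); print(s['clock'],p,s['ft_force'],abs(np.array(s['qvel'])).max())
d=optics.get_image('scene'); c=optics.get_image('top')
k=[b for b in blobs(d,(0,130,60),(8,255,255),60)][0]; print(k)
print([b for b in blobs(c,(100,130,50),(130,255,255))][1])
if abs(k[0][0]-410.9)<.5 and abs(k[0][1]-195.1)<.5: print(manip.job_done())
```

```text
14.0333 [0.47370327 0.14113187 0.32604784] [-0.21890737  0.63072476  0.20871047] 0.05193603532013174
(array([410.7, 195. ]), [401, 187, 20, 17, 259])
(array([419. , 184.7]), [407, 173, 23, 24, 403])
the job is handed in; nothing more can be done
None
```

The red shifter's lever was moved right across neutral, then pushed forward to its stop at the green dot; it slipped back about 4 mm when I let go, so I nudged it home again. The blue lever has not moved, and the job was handed in at about 14 s with the arm clear; no verdict came back.

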